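Pin the transport rod of the plate rig

ROBOT

A 6-joint arm with a two-finger parallel gripper is mounted at the origin on the work surface. World frame = base frame: x ahead of the robot, y to its left, z up, the work surface at z = 0. Lengths are in m, angles in degrees, forces in N, time in s.
With the tool pointing down it reaches from about 0.35 to 0.875 m from the base axis. Payload 4.2 kg.
Tool frame: the origin (TCP) lies on the centre line of the jaws, within the pads' length; the fingertips stand 8 mm ahead of it and the grasp point (between the pads) lies 11 mm behind it; z points along the fingers, y is the direction in which the jaws open and shut (so a half turn about z gives the same grasp; the last joint's range is limited). The gripper opens to 87 mm and grips with 3 to 60 N. Pads are 19 mm wide; open, the fingers measure 117 mm over their backs; the gripper's body (75 mm by 190 mm) begins 51 mm behind the grasp point.
Start: joints at [-58.121, 22.042, 0.453, 0, -68.411, -14.817], TCP at [0.183, -0.597, 0.231] pointing down, gripper open.
Joint ranges: [-179.83, 179.83], [-69.29, 118.12], [-61.27, 80.66], [-181.25, 117.63], [-171.15, -9.14], [-177.46, 177.46]. Speed limits (degrees/s): [159.86, 159.86, 180, 180, 180, 180].

INTERFACE

Orientations are given as a 3x3 rotation matrix whose columns are the frame's x, y, z axes.
In Python, from station import sense, capture, finish_job, recognise gives the robot as it stands.
- The arm moves only by the tool apply_moves, never from a script. Its argument "plan" is a list that holds one entry, the list of rows, each a list of 7 numbers: the opening in per cent of the stroke, from 0 (shut) to 100 (fully open), then the shift along the world's x, y, z in units of 25 mm (1.0 is 25 mm), then the turn, a rotation vector about the world's x, y, z in rad. A call has 1 to 12 rows; each row shifts and turns the pose as measured when the row begins; what a row does not reach is not made up. A row lasts 1/12 s, in which the tool goes at most 41.7 mm and 7.16 degrees, less where a joint would pass 70% of its speed; a pose out of reach is approached as far as the arm can. A call is refused whole if a number of a shift passes 1 or a number of a turn 0.125, either way. A call with a gripper value outside its range is refused whole. The fingers move at their own pace and stop on an object; the grip force is fixed at half the most. Time passes only in rows, so rows that do not move let the fingers close. It gives the time, the measured TCP pose, the force and the opening at its end, in the units of the state.
- sense(): the state, without advancing time (a new reading comes with each control period).
- capture(name): name is "scene" or "top"; returns a dict with "pixels" (480x640x3 uint8, red, green, blue), "depth" (480x640 float32, m along the optical axis (not along the pixel's ray), 0 where there is no reading), "mtx" (3x3 intrinsics, pixels), "R" (3x3) and "t" (3): a world point X has camera coordinates R X + t. Camera axes: x right, y down, z forward; pixel columns grow to the right and rows downward; lengths in m; the calibration is good to about 2 mm. A picture is of the moment at which its call begins.
- finish_job(): hands the job in, once; it reports no verdict.
Trained networks look in a picture, given as the dict that the camera call returned (one of the last four; its "shot" number tells which), for a name from the list of things; names that differ only in an ending like _2 or _b are one class to them, and where a whole thing is asked for, a point or a joint stands for the part that bears it (a point fixed in the world has none). Each returns a list of dicts, best first, with "score" (0 to 1); they miss things now and then, are a little off and sometimes report something else, mostly with a low value. They report only what shows in the picture. A call takes as long as a camera call. They do not tell look-alikes from the thing itself.
- recognise(label, picture): "at" ([x, y, z] in m, in the coordinates of the camera as it stood for that picture, good to about 4 mm: the middle of the surface that is visible of it).
The state is a dict: "time_s": time; "joints": joint angles; "joint_velocities": joint speeds; "effort": joint torques, N m; "tcp_pos": TCP position; "ee_rot": TCP orientation; "wrist_force": force on the tool from outside, world axes, zero at the start; "moment": the same for the moment, N m; "gripper_width": opening from 0.0 (shut) to 1.0 (fully open).
Only numpy, scipy, OpenCV 4.12 (cv2) and the standard library are available. Lean on these libraries where they do the work, as an engineer would, in place of code of your own. Each camera call takes 0.05 s, during which the arm holds its last target.

TASK

Lock the plate rig for transport: take the linch pin out of its stowage block, push it from above through the hole in the rig's rod until its head sits fully down on the rod, with the ring lying back towards the rig, then flip the sprung ring over the rod's free end so that it snaps shut under the pin's lower end. Feel for the hole and press gently, do not strain the rod, do not drop the pin, and leave the other things on the desk where they are.

Things in the scene. Friction and masses are not known exactly. Their poses are not given: they have to be found in the camera images.
- case: The rig: a black case 240 x 300 x 140 mm (x, y, z), fixed on the desk, with a rimmed plate on top. Origin: centre of its underside; x points away from the robot, z up. From its front face (x = -120 mm) a bare steel rod, 24 mm wide (y), 20 mm high, underside at z = 70 mm, top at z = 90 mm, sticks out along -x at y = 0.
- rod_in (a point): Fixed point on the rig, on the rod's top face line (rig x = -200, y = 0, z = 90 mm): where the hole's centre would be with the rod pushed right in. The rod is now drawn out by an unknown 5 to 25 mm, so the hole lies that much further towards the free end: not measured, it must be seen or felt. It slides only under 12 N. Hole: vertical, through, 13 mm wide, 1 mm chamfer, 23 mm from the free end.
- rod_root (a point): Where the rod's top face leaves the case: rig x = -125 mm, y = 0, z = 90 mm; the rod runs from here through rod_in to its free end. Two sprung balls half-way down the rod's hole grip the pin: it stops on them about 30 mm short of home, and pushing it on takes up to about 8 N; they click into a groove of the pin when it is home.
- holder: Grey plastic stowage block, 70 x 70 x 50 mm high, fixed on the desk, origin at the centre of its underside. The linch pin stands in its 14 mm hole, head resting on the block's top.
- pin: The steel linch pin (120 g with its ring). Origin: on its axis, at the underside of the head (the face that comes to rest on the rod's top); z up. Shank 12 mm thick, 42 mm long downwards, the last 5 mm tapering to 9.6 mm. Head: block 20 (x) x 40 (y) mm, z = 0 to 20 mm; on it a round grip knob 18 mm in diameter, z = 20 to 38 mm. The ring's hinge runs along y at z = 10 mm; open, it lies over +x.
- ring (a joint): Angle of the wire ring (rad) about its hinge: 0 = open, lying over the pin's +x, 30 degrees above level; 1.05 = upright; 2.62 = level towards the pin's -x; 4.19 = shut, hanging straight down, its bow under the pin's end. Sprung over centre: below 1.3 it springs back open, beyond 1.3 it snaps shut by itself. Moving it takes 2 to 6 N at its bow.
- bow (a point): Middle of the ring's bow (the far end of the ring), 60 mm from the hinge. The ring is of 5 mm round wire, 47 mm wide between the middles of its legs (y = +-23.5 mm of the pin), its bow straight for 18 mm about this point.
- tray: Black open tray 100 x 100 x 35 mm fixed on the desk, holding a spare plain pin and a nut; origin at the centre of its underside. Not needed.
- spare_pin: Plain pin without ring, 55 mm long, in the tray. Leave it. Origin at the centre of its foot.
- nut: Square nut 24 x 24 x 12 mm in the tray. Leave it.
- mouse: Black computer mouse, 105 x 58 x 32 mm, loose. Leave it. Origin at the centre of its underside.
- mug: White mug, 80 mm in diameter, 95 mm high, loose. Leave it. Origin at the centre of its underside.
- driver: Screwdriver lying on the desk, loose. Leave it.
- jar: Small jar, 52 mm in diameter, 70 mm high, loose. Leave it. Origin at the centre of its underside.
Mind the look-alikes: they are no part of the job. Leave any blue or pink look-alike of the pin alone.

How it is judged:
By the outcome, as a careful person would: the job done as asked, in the order asked, and still so for the second after the job is handed in, with the robot touching nothing.
It also fails if it takes over 72 s, if anything falls off the work surface, if the arm or the gripper's body presses on something with over 40 N, if the wrist force passes 120 N, or if a joint passes its speed limit or range.

## Working session

There is one attempt and no reset: what is moved stays moved. The work goes in short steps, Python scripts to look and compute and a tool call to move; the robot and the scene stay as the last step left them, time stands still between calls to the robot, and variables do not carry over. Pictures are saved under pics/ and viewed, and the job is handed in when it is done.

Besides the shell and the picture viewer there is one more tool, called after "Emit:" in YAML: its name, and indented under it one key for each argument. apply_moves: Moves the arm, as the interface text tells. Its arguments: {"type":"object","properties":{"plan":{"type":"array","items":{"type":"array","items":{"type":"array","items":{"type":"number"}}}}},"required":["plan"]}

```bash
ls; mkdir -p pics
cat > h.py <<'E'
import numpy as np, cv2
from station import sense, capture, finish_job, recognise
def save(p,name,crop=None,scale=1):
    im=p["pixels"][:,:,::-1].copy()
    if crop: 
        r0,r1,c0,c1=crop; im=im[r0:r1,c0:c1]
    if scale!=1: im=cv2.resize(im,None,fx=scale,fy=scale,interpolation=cv2.INTER_CUBIC)
    cv2.imwrite("pics/"+name+".png",im)
def w(p,at): return p["R"].T@(np.array(at)-p["t"])
def px(p,X):
    c=p["R"]@np.array(X)+p["t"]; u=p["mtx"]@c; return u[:2]/u[2]
def pw(p,c,r,d=None):
    if d is None: d=p["depth"][int(round(r)),int(round(c))]
    return w(p,np.linalg.inv(p["mtx"])@np.array([c,r,1])*d)
def raypl(p,c,r,z):
    o=p["R"].T@(-p["t"]); d=p["R"].T@np.linalg.inv(p["mtx"])@np.array([c,r,1.])
    return o+d*(z-o[2])/d[2]
E
python3 - <<'E'
from h import *
np.set_printoptions(precision=4,suppress=True)
for n in("scene","top"):
    p=capture(n); save(p,n+"0")
    print(n,"cam",-p["R"].T@p["t"]); print(p["R"])
    for l in("case","holder","pin","tray","spare_pin","mouse","mug","driver","jar","bow","rod_in"):
        try:
            for d in recognise(l,p)[:4]:
                X=w(p,d["at"]); print(l,round(d["score"],2),X,px(p,X))
        except Exception as e: print(l,e)
s=sense();print(s)
E
```

```text
pics
scene cam [1.5139 0.2998 0.8885]
[[-0.3047  0.9523 -0.0178]
 [ 0.611   0.1811 -0.7706]
 [-0.7306 -0.2457 -0.6371]]
case 0.76 [ 0.8256 -0.0408  0.1288] [273.4582 291.3512]
holder 0.8 [0.4912 0.2824 0.042 ] [454.2175 249.4614]
pin 0.71 [0.3582 0.1828 0.0302] [421.8283 214.2304]
pin 0.64 [0.4746 0.2871 0.0711] [458.7747 236.1781]
pin 0.56 [0.699  0.3633 0.0336] [480.0921 322.097 ]
pin 0.55 [0.5958 0.2593 0.0333] [437.4572 279.2634]
tray 0.56 [ 0.4583 -0.2402  0.0186] [258.8529 212.4805]
mouse 0.44 [ 0.8251 -0.0409  0.1243] [273.6651 292.8009]
mug 0.59 [0.5547 0.4096 0.0601] [509.4194 271.7422]
mug 0.46 [0.4488 0.0151 0.0254] [351.0332 224.9249]
driver 0.84 [ 0.5944 -0.361   0.0193] [194.5971 234.782 ]
jar 0.75 [ 0.5304 -0.4182  0.0476] [185.1171 208.0024]
bow 0.46 [0.7068 0.3976 0.0229] [495.8071 331.9206]
bow 0.42 [0.6326 0.2584 0.0286] [434.2845 291.7309]
rod_in 0.8 [ 0.8292 -0.0373  0.123 ] [274.6279 295.0238]
rod_in 0.19 [ 0.5948 -0.3604  0.0211] [194.642  234.3482]
top cam [ 0.4753 -0.0102  0.9752]
[[-0.012  -0.9997 -0.0227]
 [-0.9963  0.0139 -0.0853]
 [ 0.0856  0.0215 -0.9961
[... 783 characters left out ...]
3227 0.1759 0.0456] [239.0042 353.0882]
bow 0.6 [0.4953 0.3082 0.0842] [170.8064 270.5566]
bow 0.49 [0.6258 0.2589 0.0357] [202.2616 210.3836]
{'time_s': 1.2, 'joints': array([-58.1212,  22.0402,   0.4522,   0.0005, -68.4084, -14.8173]), 'joint_velocities': array([-0.0593,  0.0089,  0.1685, -0.0192,  0.0371,  0.0885]), 'effort': array([  0.0003, -39.0479,  18.7623,   4.2244,   0.0154,  -0.    ]), 'tcp_pos': array([ 0.1834, -0.5975,  0.2306]), 'ee_rot': array([[-0.956 , -0.2934,  0.    ],
       [-0.2934,  0.956 , -0.0001],
       [-0.    , -0.0001, -1.    ]]), 'wrist_force': array([ 0.7951, -0.26  , -0.2132]), 'moment': array([ 0.024 ,  0.023 , -0.0036]), 'gripper_width': 1.0001288564099042}
```

View pics/scene0.png

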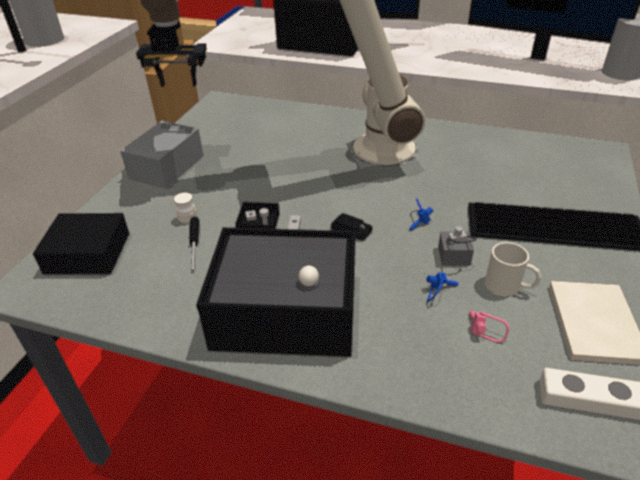

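View pics/top0.png

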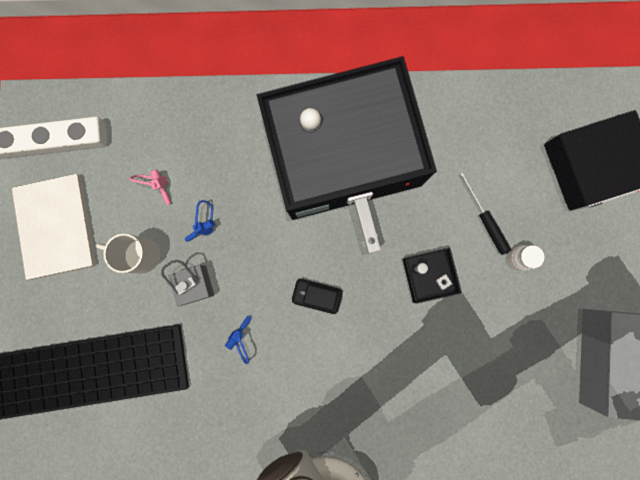

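The scene view shows four pin-like things. In the top view they are a grey pin in the grey block at (187,282), blue ones at (203,222) and (240,340), and a pink one at (157,183). By the description, I want the grey one standing in the block. The rod runs from (360,197) to (374,250) and its hole is near (372,241). Close crops next.

Run:
```python
from h import *
p=capture("top"); np.save("pics/top.npy",p,allow_pickle=True)
save(p,"pinc",(240,320,140,240),8)
save(p,"rodc",(180,260,330,430),8)
q=capture("scene"); np.save("pics/scene.npy",q,allow_pickle=True); save(q,"pins",(210,280,420,520),8)
print(p["mtx"],q["mtx"])
```

```text
[[439.97156315   0.         317.26722862]
 [  0.         439.97156315 240.85205909]
 [  0.           0.           1.        ]] [[540.09063538   0.         324.41495115]
 [  0.         540.09063538 239.33501027]
 [  0.           0.           1.        ]]
```

View pics/pinc.png

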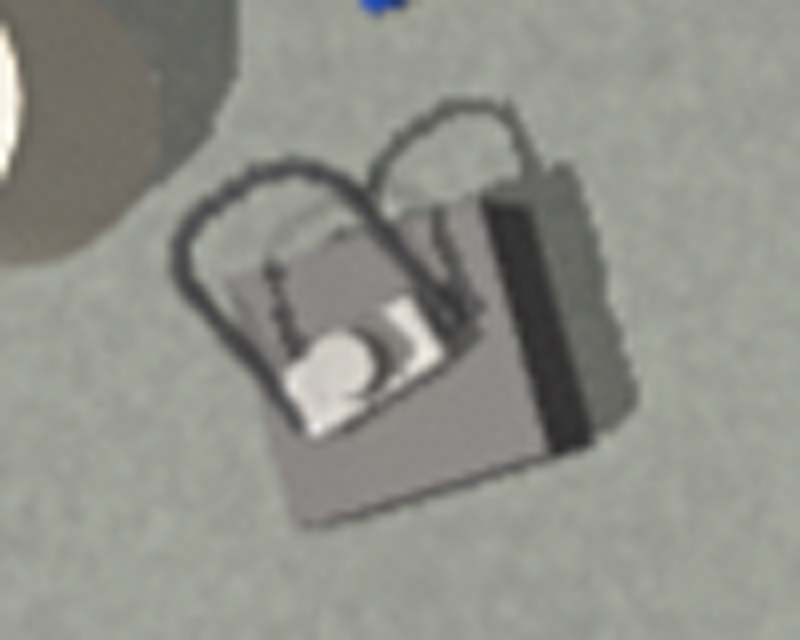

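View pics/rodc.png

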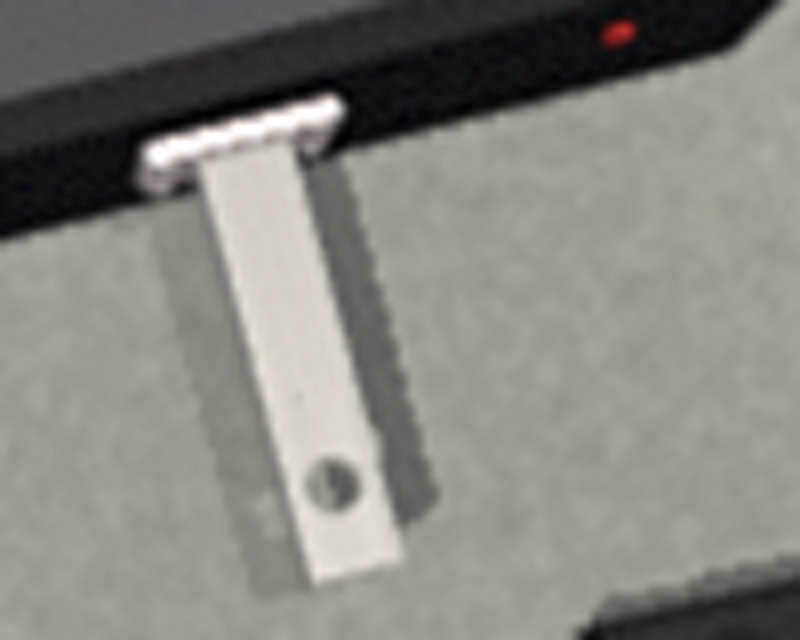

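View pics/pins.png

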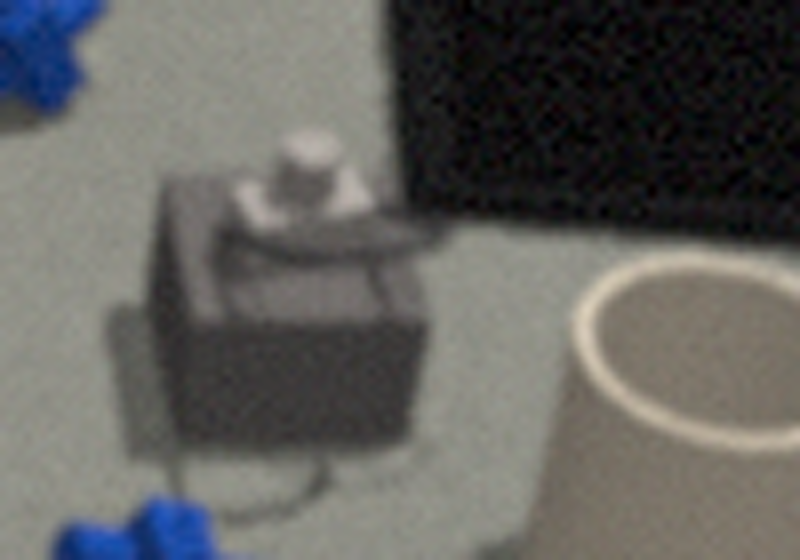

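The crops show the steel pin in the grey block: its knob is at about top pixel (183,286) and the ring goes up-left to about (176,260). The rod hole is at about (371.6,240.6). Next I fit poses with the known geometry and check them as overlays.

```bash
cat >> h.py <<'E'
def pinmodel(x,y,yaw,z,ring=0.0):
    c,s=np.cos(yaw),np.sin(yaw); R=np.array([[c,-s,0],[s,c,0],[0,0,1]]); o=np.array([x,y,z])
    L=[]
    for h in(0,.02): L.append((np.array([[.01,.02,h],[-.01,.02,h],[-.01,-.02,h],[.01,-.02,h],[.01,.02,h]])@R.T+o,(0,255,0)))
    t=np.linspace(0,2*np.pi,40)
    for h in(.02,.038): L.append((np.c_[.009*np.cos(t),.009*np.sin(t),0*t+h]@R.T+o,(0,0,255)))
    e=np.pi/6+ring; d=np.array([np.cos(e),0,np.sin(e)]); hz=np.array([0,0,.01])
    pts=[hz+[0,.0235,0],hz+d*.04+[0,.0235,0],hz+d*.06+[0,.009,0],hz+d*.06-[0,.009,0],hz+d*.04-[0,.0235,0],hz-[0,.0235,0]]
    L.append((np.array(pts)@R.T+o,(255,255,0)))
    return L
def overlay(p,L,crop,k,name):
    r0,r1,c0,c1=crop; im=cv2.resize(p["pixels"][r0:r1,c0:c1,::-1].copy(),None,fx=k,fy=k,interpolation=cv2.INTER_CUBIC)
    for P,col in L:
        u=np.array([px(p,X) for X in P]); u=((u-[c0,r0]+.5)*k-.5).round().astype(int)
        cv2.polylines(im,[u.reshape(-1,1,2)],False,col,1)
    cv2.imwrite("pics/"+name+".png",im)
E
python3 - <<'E'
from h import *
np.set_printoptions(precision=4,suppress=True)
p=np.load("pics/top.npy",allow_pickle=True).item(); q=np.load("pics/scene.npy",allow_pickle=True).item()
f=lambda u,v,r,c:(c+(u+.5)/8-.5,r+(v+.5)/8-.5)
k=raypl(p,*f(340,362,240,140),.088); print("knob",k)
a=raypl(p,*f(320,438,240,140),.07);b=raypl(p,*f(445,350,240,140),.07); print(a,b,np.degrees(np.arctan2(*(a-b)[[1,0]])))
yaw=np.arctan2(*(a-b)[[1,0]])-np.pi/2; print("yaw",np.degrees(yaw),np.linalg.norm(a-b))
mid=(a+b)/2+np.r_[np.cos(yaw),np.sin(yaw),0]*.01; print(mid)
# depth
for n,u in(("knob",f(340,362,240,140)),("block",f(450,420,240,140))): print(n,pw(p,*u))
# scene knob top: crop (310,145)/8
print("knob scene",raypl(q,*f(310,147,210,420),.088))
# rod
g=lambda u,v:f(u,v,180,330)
H=raypl(p,*g(334,485),.09); print("hole",H)
for u in((334,560),(300,380),(260,220)): print("roddepth",pw(p,*g(*u)))
l1=[raypl(p,*g(*u),.09) for u in((206,170),(312,582),(300,160),(402,560))]
for i in(0,2):
    d=l1[i]-l1[i+1]; print(l1[i],l1[i+1],np.degrees(np.arctan2(d[1],d[0])))
print("width end",np.linalg.norm(l1[1]-l1[3]),"hole to end",np.linalg.norm((l1[1]+l1[3])/2-H))
E
```

```text
knob [0.4662 0.2834 0.088 ]
[0.4466 0.2943 0.07  ] [0.4687 0.2622 0.07  ] 124.61793276955167
yaw 34.617932769551665 0.03901697650812496
[0.4659 0.2839 0.07  ]
knob [0.4662 0.2835 0.0877]
block [0.4502 0.2667 0.0497]
knob scene [0.4653 0.2826 0.088 ]
hole [ 0.5512 -0.0999  0.09  ]
roddepth [ 0.5322 -0.0994  0.0905]
roddepth [ 0.5778 -0.0919  0.0906]
roddepth [ 0.6188 -0.0827  0.0907]
[ 0.6319 -0.0693  0.09  ] [ 0.5268 -0.0939  0.09  ] 13.148200184614703
[ 0.6341 -0.0932  0.09  ] [ 0.532  -0.1165  0.09  ] 12.892435031995706
width end 0.023272695708419933 hole to end 0.022394957054593653
```

Run:
```python
from h import *
p=np.load("pics/top.npy",allow_pickle=True).item(); q=np.load("pics/scene.npy",allow_pickle=True).item()
L=pinmodel(.466,.2834,np.radians(34.6),.05)
overlay(p,L,(240,320,140,240),8,"ovp"); overlay(q,L,(210,280,420,520),8,"ovs")
y=np.radians(13.0);R=np.array([[np.cos(y),-np.sin(y),0],[np.sin(y),np.cos(y),0],[0,0,1]]);h=np.array([.5512,-.0999,.09])
t=np.linspace(0,6.29,40)
L=[(np.array([[.08,.012,0],[-.023,.012,0],[-.023,-.012,0],[.08,-.012,0]])@R.T+h,(0,255,0)),(np.c_[.0065*np.cos(t),.0065*np.sin(t),0*t]@R.T+h,(0,0,255))]
overlay(p,L,(180,260,330,430),8,"ovr")
a=cv2.imread("pics/ovp.png");b=cv2.imread("pics/ovr.png");c=cv2.imread("pics/ovs.png")
cv2.imwrite("pics/ov.png",cv2.resize(np.vstack([np.hstack([a,b]),np.hstack([c,c])]),(800,600)))
# max height over case
D=p["depth"]; 
import itertools
m=[pw(p,c,r)for r in range(50,225,2) for c in range(255,440,2)]; m=np.array(m); print(np.percentile(m[:,2],[50,90,95,99,100]), m[m[:,2]>.15])
```

```text
[0.1271967  0.13321605 0.1404033  0.16479927 0.97518795] [[ 0.47531417 -0.01017056  0.97518795]
 [ 0.47531417 -0.01017056  0.97518795]
 [ 0.47531417 -0.01017056  0.97518795]
 [ 0.47531417 -0.01017056  0.97518795]
 [ 0.47531417 -0.01017056  0.97518795]
 [ 0.47531417 -0.01017056  0.97518795]
 [ 0.47531417 -0.01017056  0.97518795]
 [ 0.47531417 -0.01017056  0.97518795]
 [ 0.47531417 -0.01017056  0.97518795]
 [ 0.47531417 -0.01017056  0.97518795]
 [ 0.47531417 -0.01017056  0.97518795]
 [ 0.79996043  0.02398083  0.16090965]
 [ 0.79855163  0.02003803  0.16424261]
 [ 0.79916826  0.01629276  0.16249452]
 [ 0.79972514  0.01252774  0.16089561]
 [ 0.79459938  0.02765921  0.16474339]
 [ 0.79327176  0.0237262   0.16791227]
 [ 0.79383363  0.02000263  0.16628429]
 [ 0.79240053  0.01609935  0.16972319]
 [ 0.79380258  0.01243025  0.16596017]
 [ 0.79433491  0.00867536  0.16440569]
 [ 0.47531417 -0.01017056  0.97518795]
 [ 0.79127671  0.03156317  0.16343915]
 [ 0.79080759  0.027711    0.16444115]
 [ 0.78869257  0.02369115  0.16967435]
 [ 0.78818316  0.01987525  0.1707821 ]
 [ 0.78845508  0.01613615  0.
[... 3171 characters left out ...]
 0.47531417 -0.01017056  0.97518795]
 [ 0.47531417 -0.01017056  0.97518795]
 [ 0.47531417 -0.01017056  0.97518795]
 [ 0.47531417 -0.01017056  0.97518795]
 [ 0.47531417 -0.01017056  0.97518795]
 [ 0.47531417 -0.01017056  0.97518795]
 [ 0.47531417 -0.01017056  0.97518795]
 [ 0.47531417 -0.01017056  0.97518795]
 [ 0.47531417 -0.01017056  0.97518795]
 [ 0.47531417 -0.01017056  0.97518795]
 [ 0.47531417 -0.01017056  0.97518795]
 [ 0.47531417 -0.01017056  0.97518795]
 [ 0.47531417 -0.01017056  0.97518795]
 [ 0.47531417 -0.01017056  0.97518795]
 [ 0.47531417 -0.01017056  0.97518795]
 [ 0.47531417 -0.01017056  0.97518795]
 [ 0.47531417 -0.01017056  0.97518795]
 [ 0.47531417 -0.01017056  0.97518795]]
```

View pics/ov.png

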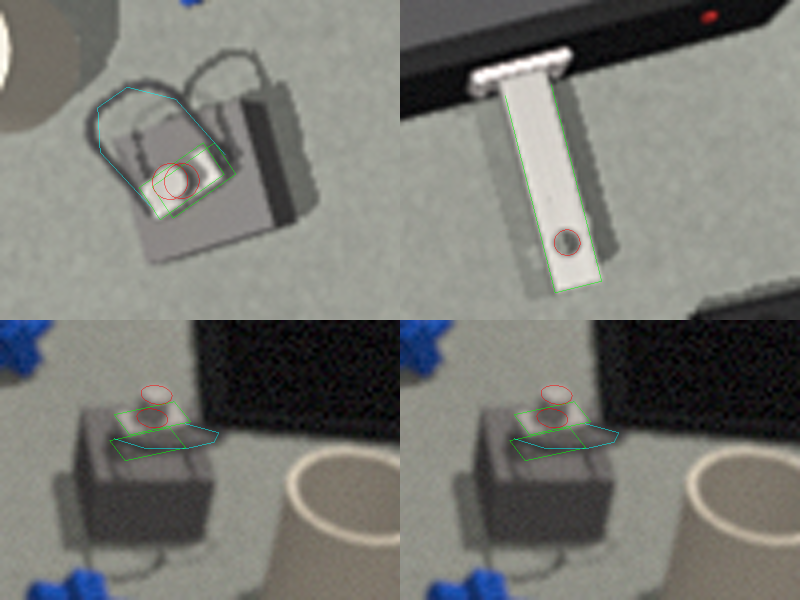

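Emit:
apply_moves:
  plan:
    - [[46,0.75,1,0,0,0,0.12],[46,0.75,1,0,0,0,0.12],[46,0.75,1,0,0,0,0.12],[46,0.75,1,0,0,0,0.12],[46,0.75,1,0,0,0,0.12],[46,0.75,1,0,0,0,0.12],[46,0.75,1,0,0,0,0.12],[46,0.75,1,0,0,0,0.12],[46,0.75,1,0,0,0,0.12],[46,0.75,1,0,0,0,0.12],[46,0.75,1,0,0,0,0.12],[46,0.75,1,0,0,0,0.12]]

```text
time_s: 2.3
tcp_pos: [0.4123, -0.288, 0.2307]
ee_rot: [[0.216, -0.976, 0.004], [-0.976, -0.216, -0.003], [0.003, -0.003, -1.0]]
wrist_force: [0.8, -0.9, 0.3]
gripper_width: 0.459
```

Emit:
apply_moves:
  plan:
    - [[46,0.1,1,0,0,0,0.04],[46,0.1,1,0,0,0,0.04],[46,0.1,1,0,0,0,0.04],[46,0.1,1,0,0,0,0.04],[46,0.1,1,0,0,0,0.04],[46,0.1,1,0,0,0,0.04],[46,0.1,1,0,0,0,0.04],[46,0.1,1,0,0,0,0.04],[46,0.1,1,0,0,0,0.03],[46,0.1,1,0,0,0,0.03],[46,0.1,1,0,0,0,0],[46,0.1,1,0,0,0,0]]

```text
time_s: 3.3
tcp_pos: [0.446, 0.0277, 0.2335]
ee_rot: [[0.586, -0.81, 0.014], [-0.81, -0.586, 0.0], [0.008, -0.011, -1.0]]
wrist_force: [0.6, -0.2, 0.5]
gripper_width: 0.458
```

Emit:
apply_moves:
  plan:
    - [[46,0.1,1,-0.1,0,0,0],[46,0.1,1,-0.1,0,0,0],[46,0.1,1,-0.1,0,0,0],[46,0.1,1,-0.1,0,0,0],[46,0.1,1,-0.1,0,0,0],[46,0.1,1,-0.1,0,0,0],[46,0.1,1,-0.1,0,0,0],[46,0.1,1,-0.1,0,0,0],[46,0.1,1,-0.1,0,0,0],[46,0,0,0,0,0,0]]

```text
time_s: 4.13
tcp_pos: [0.4689, 0.2688, 0.2128]
ee_rot: [[0.591, -0.806, 0.021], [-0.807, -0.591, 0.005], [0.009, -0.02, -1.0]]
wrist_force: [-0.0, 0.0, -0.7]
gripper_width: 0.458
```

```bash
cat >> h.py <<'E'
from scipy.spatial.transform import Rotation as Ro
def todo(x,y,z,yawdeg):
    s=sense(); a=np.radians(yawdeg); yv=np.array([np.cos(a),np.sin(a),0]); zv=np.array([0,0,-1.]); xv=np.cross(yv,zv)
    T=np.c_[xv,yv,zv]; rv=(Ro.from_matrix(T)*Ro.from_matrix(s["ee_rot"]).inv()).as_rotvec()
    print("t",s["time_s"],"units",((np.array([x,y,z])-s["tcp_pos"])/.025).round(3),"rot",rv.round(4),"F",s["wrist_force"].round(2),"M",s["moment"].round(3),"g",round(float(s["gripper_width"]),4),"J6",s["joints"][5].round(1))
E
python3 -c "
from h import *
todo(.466,.2834,.062,214.6)"
```

```text
t 4.1333 units [-0.116  0.583 -6.032] rot [-0.0045  0.0212 -0.0287] F [-0.05  0.   -0.67] M [-0.022  0.179 -0.005] g 0.4578 J6 -11.6
```

Emit:
apply_moves:
  plan:
    - [[46,-0.06,0.3,0,-0.002,0.01,-0.015],[46,-0.06,0.28,0,-0.002,0.011,-0.014],[46,0,0,-0.9,0,0,0],[46,0,0,-0.9,0,0,0],[46,0,0,-0.9,0,0,0],[46,0,0,-0.9,0,0,0],[46,0,0,0,0,0,0],[46,0,0,0,0,0,0]]

```text
time_s: 4.8
tcp_pos: [0.467, 0.2856, 0.1233]
ee_rot: [[0.561, -0.828, 0.001], [-0.828, -0.561, 0.004], [-0.003, -0.004, -1.0]]
wrist_force: [0.8, -0.0, 0.3]
gripper_width: 0.46
```

```bash
python3 -c "
from h import *
todo(.466,.2834,.062,214.6)
q=capture('scene'); save(q,'a1',(170,290,400,560),5); print(q['pixels'].shape)
todo(.466,.2834,.062,214.6)"
```

```text
t 4.8 units [-0.038 -0.088 -2.453] rot [-0.0044  0.0013  0.0085] F [ 0.81 -0.03  0.33] M [ 0.033  0.101 -0.064] g 0.46 J6 -14.2
(480, 640, 3)
t 4.85 units [-0.026 -0.082 -2.449] rot [-0.0044  0.0007  0.0088] F [-0.59 -0.51 -0.76] M [-0.047  0.155  0.018] g 0.4639 J6 -14.2
```

View pics/a1.png

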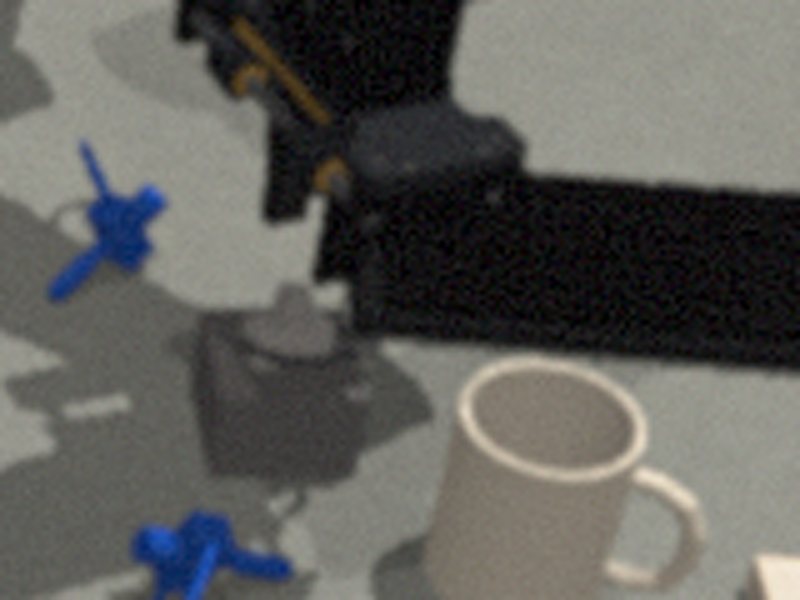

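The fingers (tips at about (285,215) and (340,280) in the crop) straddle the knob at (293,300). The mug and the blue pins are clear. I'll descend and grip.

Emit:
apply_moves:
  plan:
    - [[46,-0.03,-0.08,-0.6,-0.004,0.001,0.009],[46,0,0,-0.6,0,0,0],[46,0,0,-0.5,0,0,0],[46,0,0,-0.4,0,0,0],[46,0,0,-0.3,0,0,0],[46,0,0,0,0,0,0],[46,0,0,0,0,0,0]]

```text
time_s: 5.43
tcp_pos: [0.4719, 0.2877, 0.0719]
ee_rot: [[0.567, -0.823, 0.014], [-0.824, -0.567, 0.014], [-0.003, -0.02, -1.0]]
wrist_force: [0.5, 0.4, -0.5]
gripper_width: 0.458
```

```bash
python3 -c "
from h import *
todo(.466,.2834,.062,214.6)
q=capture('top'); save(q,'a2',(230,330,130,260),6);q=capture('scene'); save(q,'a3',(170,290,400,560),5)"
```

```text
t 5.4333 units [-0.235 -0.173 -0.395] rot [-0.0138  0.0144  0.0008] F [ 0.48  0.4  -0.48] M [-0.053  0.15   0.038] g 0.4578 J6 -13.8
```

View pics/a3.png

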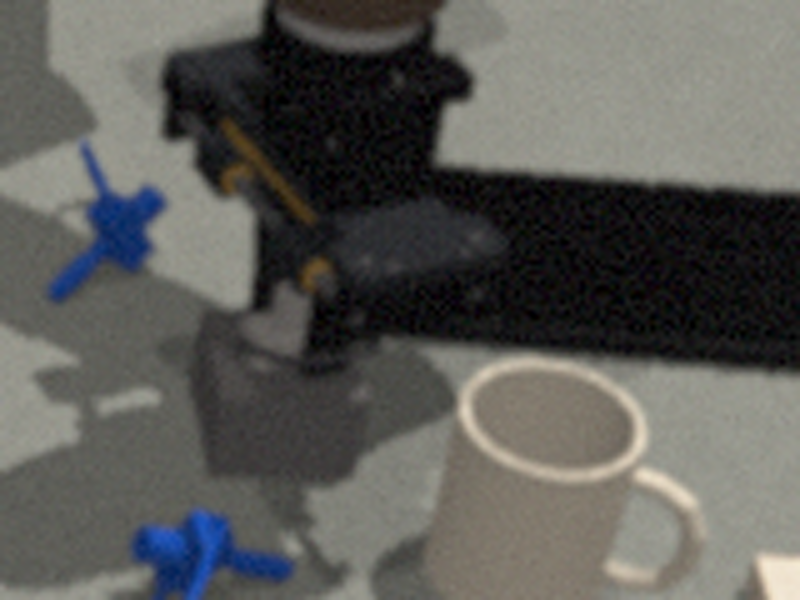

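Emit:
apply_moves:
  plan:
    - [[46,-0.23,-0.17,-0.1,-0.014,0.014,0],[46,0,0,-0.15,0,0,0],[46,0,0,-0.12,0,0,0],[46,0,0,0,0,0,0]]

```text
time_s: 5.87
tcp_pos: [0.4662, 0.2839, 0.0639]
ee_rot: [[0.567, -0.824, 0.002], [-0.824, -0.567, 0.001], [-0.0, -0.002, -1.0]]
wrist_force: [0.1, -0.1, -0.6]
gripper_width: 0.462
```

```bash
python3 -c "
from h import *
todo(.466,.2834,.062,214.6)"
```

```text
t 5.8667 units [-0.006 -0.019 -0.076] rot [-0.0013  0.0015  0.0008] F [ 0.14 -0.13 -0.55] M [-0.007  0.139 -0.013] g 0.462 J6 -13.8
```

Emit:
apply_moves:
  plan:
    - [[0,0,-0.02,-0.07,0,0,0],[0,0,0,0,0,0,0],[0,0,0,0,0,0,0],[0,0,0,0,0,0,0],[0,0,0,0,0,0,0],[0,0,0,0,0,0,0]]

```text
time_s: 6.37
tcp_pos: [0.4661, 0.2833, 0.0617]
ee_rot: [[0.567, -0.824, 0.001], [-0.824, -0.567, 0.001], [-0.0, -0.002, -1.0]]
wrist_force: [0.2, -0.1, -0.2]
gripper_width: 0.229
```

```bash
python3 -c "
from h import *
todo(.466,.2834,.062,214.6)"
```

```text
t 6.3667 units [-0.005  0.005  0.011] rot [-0.0009  0.0013  0.0006] F [ 0.24 -0.11 -0.23] M [0.024 0.153 0.046] g 0.2287 J6 -13.8
```

Emit:
apply_moves:
  plan:
    - [[0,0,0,0.3,0,0,0],[0,0,0,0.3,0,0,0],[0,0,0,0.3,0,0,0],[0,0,0,0.3,0,0,0]]

```text
time_s: 6.7
tcp_pos: [0.4654, 0.2827, 0.0925]
ee_rot: [[0.567, -0.824, -0.001], [-0.824, -0.567, -0.001], [0.0, 0.002, -1.0]]
wrist_force: [1.2, 0.1, -0.8]
gripper_width: 0.223
```

```bash
python3 -c "
from h import *
todo(.466,.2834,.14,214.6)"
```

```text
t 6.7 units [0.026 0.03  1.9  ] rot [ 0.0012 -0.0012  0.001 ] F [ 1.2   0.07 -0.76] M [0.004 0.074 0.027] g 0.2229 J6 -13.8
```

Emit:
apply_moves:
  plan:
    - [[0,0.03,0.03,0.5,0,0,0],[0,0,0,0.7,0,0,0],[0,0,0,0.8,0,0,0],[0,0,0,0.8,0,0,0],[0,0.1,-0.4,0.5,0,0,-0.02],[0,0.2,-0.8,0.3,0,0,-0.03],[0,0.2,-0.9,0,0,0,-0.03],[0,0.2,-0.9,0,0,0,-0.03],[0,0.2,-0.9,0,0,0,-0.03],[0,0.2,-0.9,0,0,0,-0.03],[0,0.2,-0.9,0,0,0,-0.03],[0,0.2,-0.9,0,0,0,-0.03]]

```text
time_s: 7.7
tcp_pos: [0.5035, 0.1153, 0.2013]
ee_rot: [[0.362, -0.932, 0.011], [-0.932, -0.362, 0.007], [-0.003, -0.013, -1.0]]
wrist_force: [0.3, 0.1, -1.0]
gripper_width: 0.232
```

```bash
python3 -c "
from h import *
todo(.5512,-.0999,.19,193)"
```

```text
t 7.7 units [ 1.91  -8.609 -0.452] rot [-0.0065  0.0118 -0.1439] F [ 0.3   0.08 -1.05] M [-0.066  0.165 -0.007] g 0.2321 J6 -9.6
```

Emit:
apply_moves:
  plan:
    - [[0,0.2,-0.9,0,0,0.003,-0.025],[0,0.2,-0.9,0,0,0.003,-0.025],[0,0.2,-0.9,0,0,0.003,-0.025],[0,0.2,-0.9,0,-0.002,0.003,-0.025],[0,0.2,-0.9,0,-0.002,0,-0.025],[0,0.2,-0.9,0,-0.002,0,-0.02],[0,0.2,-0.8,0,0,0,0],[0,0.2,-0.6,0,0,0,0],[0,0.1,-0.4,0,0,0,0],[0,0,0,0,0,0,0],[0,0,0,0,0,0,0]]

```text
time_s: 8.62
tcp_pos: [0.5441, -0.0788, 0.2113]
ee_rot: [[0.209, -0.978, 0.006], [-0.978, -0.209, 0.003], [-0.002, -0.006, -1.0]]
wrist_force: [0.1, -0.9, -1.4]
gripper_width: 0.225
```

```bash
python3 -c "
from h import *
todo(.5512,-.0999,.19,193)
p=capture('top'); save(p,'b1',(150,300,280,460),4)"
```

```text
t 8.6167 units [ 0.286 -0.843 -0.85 ] rot [-0.0029  0.0056  0.0159] F [ 0.07 -0.93 -1.44] M [0.049 0.151 0.053] g 0.2252 J6 3.6
```

View pics/b1.png

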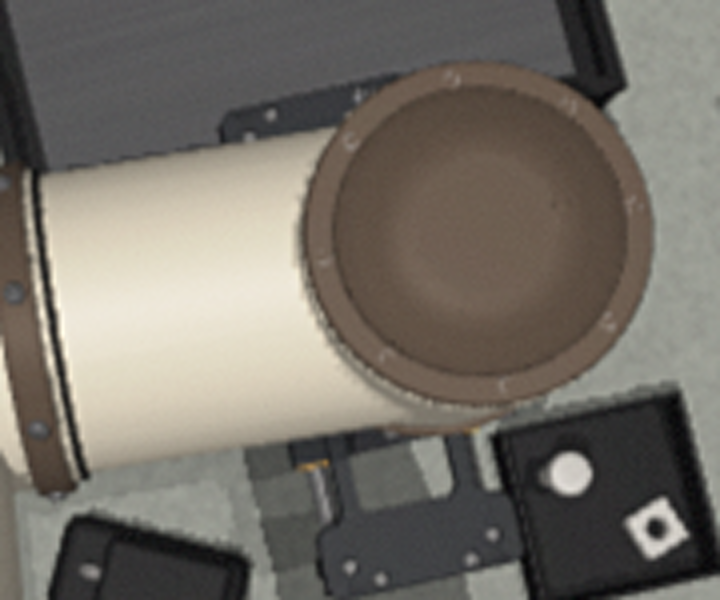

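Emit:
apply_moves:
  plan:
    - [[0,0.15,-0.42,-0.2,-0.003,0.005,0.016],[0,0.14,-0.42,-0.2,0,0,0],[0,0,0,-0.2,0,0,0],[0,0,0,0,0,0,0]]

```text
time_s: 9.0
tcp_pos: [0.5511, -0.0975, 0.1965]
ee_rot: [[0.229, -0.973, 0.002], [-0.973, -0.229, 0.001], [-0.001, -0.002, -1.0]]
wrist_force: [-0.2, 1.1, -1.0]
gripper_width: 0.226
```

```bash
python3 -c "
from h import *
todo(.5512,-.0999,.19,193)
p=capture('scene'); save(p,'b2',(130,280,180,380),4)
s=sense(); t=s['tcp_pos']; overlay(p,pinmodel(t[0],t[1],np.radians(13),t[2]-.0117),(130,280,180,380),4,'b2o')"
```

```text
t 9.0 units [ 0.006 -0.095 -0.259] rot [-0.0009  0.0018 -0.0044] F [-0.15  1.06 -1.01] M [-0.005  0.246  0.079] g 0.2256 J6 6.7
```

View pics/b2o.png

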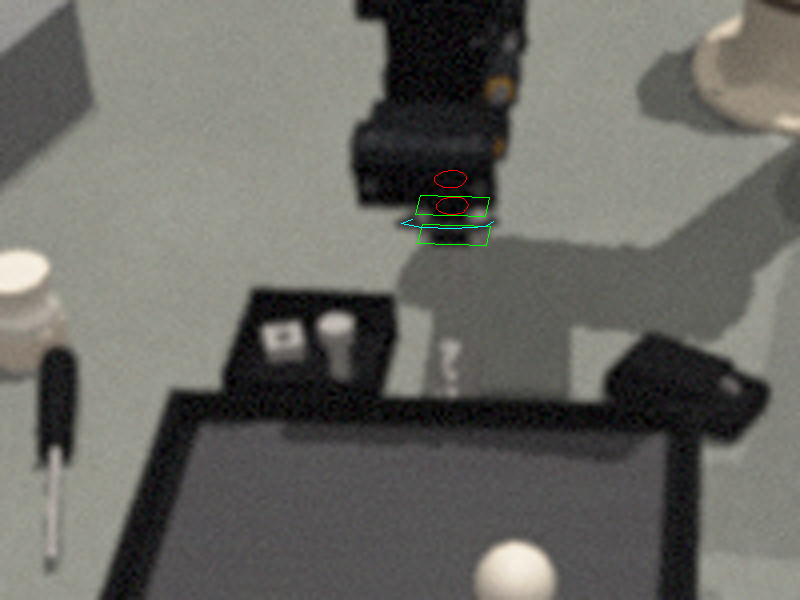

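```bash
python3 -c "
from h import *
p=capture('scene'); y=np.radians(13.0);R=np.array([[np.cos(y),-np.sin(y),0],[np.sin(y),np.cos(y),0],[0,0,1]]);h=np.array([.5512,-.0999,.09])
t=np.linspace(0,6.29,40)
L=[(np.array([[.04,.012,0],[-.023,.012,0],[-.023,-.012,0],[.04,-.012,0]])@R.T+h,(0,255,0)),(np.c_[.0065*np.cos(t),.0065*np.sin(t),0*t]@R.T+h,(0,0,255))]
overlay(p,L,(170,235,265,315),9,'b3o');save(p,'b3',(170,235,265,315),9)
a=cv2.imread('pics/b3.png');b=cv2.imread('pics/b3o.png');cv2.imwrite('pics/b3c.png',np.hstack([a,b])[:600,:900])
todo(.5512,-.0999,.19,193)"
```

```text
t 9.1 units [-0.017 -0.096 -0.297] rot [-0.0005  0.0033 -0.0052] F [-0.5  -0.46 -1.88] M [ 0.012  0.126 -0.06 ] g 0.2281 J6 6.8
```

View pics/b3c.png

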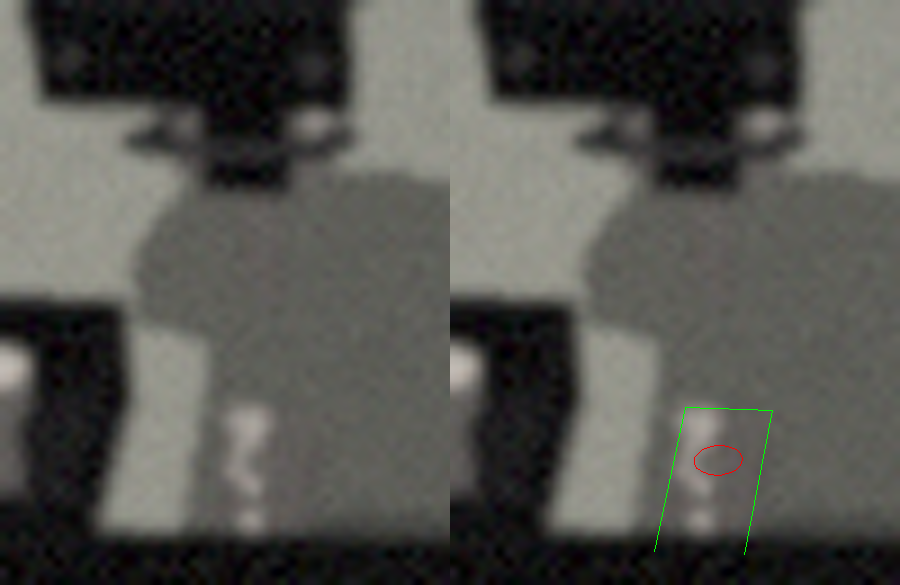

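Emit:
apply_moves:
  plan:
    - [[0,0,-0.1,-0.5,0,0.003,-0.005],[0,0,0,-0.5,0,0,0],[0,0,0,-0.4,0,0,0],[0,0,0,-0.2,0,0,0],[0,0,0,0,0,0,0],[0,0,0,0,0,0,0]]

```text
time_s: 9.6
tcp_pos: [0.5512, -0.0985, 0.1543]
ee_rot: [[0.226, -0.974, 0.001], [-0.974, -0.226, 0.001], [-0.001, -0.001, -1.0]]
wrist_force: [-1.0, -0.3, -2.4]
gripper_width: 0.228
```

```bash
python3 -c "
from h import *
todo(.5512,-.0999,.1437,193)"
```

```text
t 9.6 units [-0.001 -0.054 -0.422] rot [-0.001   0.0009 -0.0009] F [-1.05 -0.29 -2.36] M [ 0.063  0.112 -0.014] g 0.2283 J6 6.7
```

Emit:
apply_moves:
  plan:
    - [[0,0,-0.06,-0.1,0,0,0],[0,0,-0.01,-0.1,0,0,0],[0,0,0,-0.1,0,0,0],[0,0,0,0,0,0,0]]

```text
time_s: 9.93
tcp_pos: [0.5521, -0.1003, 0.1472]
ee_rot: [[0.226, -0.974, 0.003], [-0.974, -0.226, 0.001], [-0.0, -0.004, -1.0]]
wrist_force: [0.2, 0.1, -1.8]
gripper_width: 0.228
```

```bash
python3 -c "
from h import *
todo(.5512,-.0999,.1437,193)"
```

```text
t 9.9333 units [-0.035  0.016 -0.141] rot [-0.001   0.0034 -0.0012] F [ 0.2   0.11 -1.83] M [-0.022  0.133 -0.035] g 0.2282 J6 6.9
```

Emit:
apply_moves:
  plan:
    - [[0,-0.03,0.015,-0.06,0,0.003,0],[0,0,0,-0.06,0,0,0],[0,0,0,-0.06,0,0,0],[0,0,0,-0.06,0,0,0]]

```text
time_s: 10.27
tcp_pos: [0.5519, -0.1, 0.1418]
ee_rot: [[0.226, -0.974, 0.002], [-0.974, -0.226, 0.001], [-0.0, -0.003, -1.0]]
wrist_force: [-0.8, -0.3, -1.4]
gripper_width: 0.228
```

```bash
python3 -c "
from h import *
todo(.5512,-.0999,.1437,193)"
```

```text
t 10.2667 units [-0.029  0.004  0.078] rot [-0.001   0.0025 -0.0011] F [-0.84 -0.33 -1.45] M [ 0.059  0.116 -0.018] g 0.2284 J6 6.8
```

Emit:
apply_moves:
  plan:
    - [[0,-0.02,0,-0.06,0,0.002,0],[0,0,0,-0.06,0,0,0],[0,0,0,-0.06,0,0,0],[0,0,0,-0.06,0,0,0]]

```text
time_s: 10.6
tcp_pos: [0.5521, -0.1, 0.1356]
ee_rot: [[0.226, -0.974, 0.002], [-0.974, -0.226, 0.001], [-0.0, -0.002, -1.0]]
wrist_force: [-0.2, 0.4, -0.7]
gripper_width: 0.223
```

```bash
python3 -c "
from h import *
todo(.5512,-.0999,.1317,193)"
```

```text
t 10.6 units [-0.035  0.005 -0.156] rot [-0.0007  0.002  -0.0016] F [-0.19  0.43 -0.72] M [-0.096  0.078  0.039] g 0.2226 J6 6.8
```

Emit:
apply_moves:
  plan:
    - [[0,0,0,-0.05,0,0,0],[0,0,0,-0.05,0,0,0],[0,0,0,-0.05,0,0,0],[0,0,0,-0.05,0,0,0]]

```text
time_s: 10.93
tcp_pos: [0.5524, -0.1006, 0.1313]
ee_rot: [[0.227, -0.974, 0.003], [-0.974, -0.227, -0.001], [0.001, -0.002, -1.0]]
wrist_force: [-0.5, 0.4, 2.6]
gripper_width: 0.229
```

```bash
python3 -c "
from h import *
todo(.5521,-.1,.1017,193)"
```

```text
t 10.9333 units [-0.013  0.023 -1.182] rot [ 0.0006  0.0027 -0.0023] F [-0.53  0.36  2.63] M [-0.018  0.355 -0.045] g 0.2288 J6 6.9
```

Emit:
apply_moves:
  plan:
    - [[0,0,0,-0.08,0,0.002,-0.002],[0,0,0,-0.08,0,0,0],[0,0,0,-0.1,0,0,0]]

```text
time_s: 11.18
tcp_pos: [0.5532, -0.1005, 0.1262]
ee_rot: [[0.226, -0.974, 0.003], [-0.974, -0.226, -0.001], [0.001, -0.003, -1.0]]
wrist_force: [-1.7, -0.1, 9.2]
gripper_width: 0.229
```

```bash
python3 -c "
from h import *
todo(.5521,-.1,.1017,193)"
```

```text
t 11.1833 units [-0.046  0.02  -0.981] rot [ 0.0008  0.003  -0.0006] F [-1.71 -0.15  9.17] M [0.037 1.046 0.029] g 0.2292 J6 6.7
```

Emit:
apply_moves:
  plan:
    - [[0,-0.04,0.01,-0.08,0,0.002,0],[0,0,0,-0.08,0,0,0],[0,0,0,-0.08,0,0,0]]

```text
time_s: 11.43
tcp_pos: [0.5531, -0.1005, 0.1224]
ee_rot: [[0.227, -0.974, 0.003], [-0.974, -0.227, -0.002], [0.003, -0.003, -1.0]]
wrist_force: [-2.6, 0.8, 9.6]
gripper_width: 0.229
```

```bash
python3 -c "
from h import *
todo(.5521,-.1,.1017,193)"
```

```text
t 11.4333 units [-0.042  0.02  -0.829] rot [ 0.002   0.0035 -0.0019] F [-2.57  0.78  9.57] M [0.175 0.951 0.018] g 0.2287 J6 6.7
```

```bash
python3 -c "
from h import *
p=capture('scene'); s=sense(); t=s['tcp_pos']; overlay(p,pinmodel(t[0],t[1],np.radians(13),t[2]-.0117),(170,235,265,315),9,'b4o');save(p,'b4',(170,235,265,315),9)
a=cv2.imread('pics/b4.png');b=cv2.imread('pics/b4o.png');cv2.imwrite('pics/b4c.png',np.hstack([a,b])[:600,:900])
todo(.5521,-.1,.1017,193)"
```

```text
t 11.4833 units [-0.028  0.014 -0.804] rot [ 0.0015  0.0027 -0.0016] F [-0.94  0.5   0.85] M [-0.043  0.392  0.013] g 0.2294 J6 6.7
```

View pics/b4c.png

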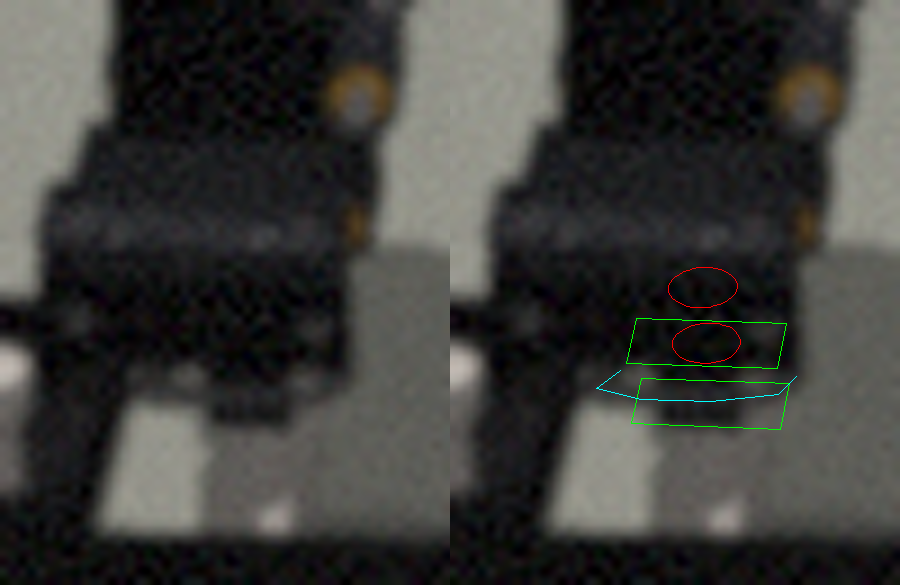

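Emit:
apply_moves:
  plan:
    - [[0,-0.03,0.01,-0.08,0.001,0.003,-0.001],[0,0,0,-0.08,0,0,0],[0,0,0,-0.08,0,0,0],[0,0,0,-0.08,0,0,0]]

```text
time_s: 11.82
tcp_pos: [0.5532, -0.1007, 0.1171]
ee_rot: [[0.227, -0.974, 0.003], [-0.974, -0.227, -0.003], [0.003, -0.002, -1.0]]
wrist_force: [-2.6, 1.4, 10.9]
gripper_width: 0.227
```

```bash
python3 -c "
from h import *
todo(.5521,-.1,.1017,193)"
```

```text
t 11.8167 units [-0.045  0.028 -0.618] rot [ 0.0025  0.0026 -0.0023] F [-2.59  1.44 10.91] M [0.483 1.332 0.064] g 0.2273 J6 6.7
```

Emit:
apply_moves:
  plan:
    - [[0,-0.03,0.02,-0.08,0.002,0.002,-0.002],[0,0,0,-0.08,0,0,0],[0,0,0,-0.08,0,0,0]]

```text
time_s: 12.07
tcp_pos: [0.553, -0.1006, 0.1131]
ee_rot: [[0.226, -0.974, 0.002], [-0.974, -0.226, -0.002], [0.002, -0.002, -1.0]]
wrist_force: [-3.4, -0.8, 7.7]
gripper_width: 0.227
```

```bash
python3 -c "
from h import *
todo(.5521,-.1,.1017,193)
p=capture('scene'); s=sense(); t=s['tcp_pos']; overlay(p,pinmodel(t[0],t[1],np.radians(13),t[2]-.0117),(170,235,265,315),9,'b5o');save(p,'b5',(170,235,265,315),9)
a=cv2.imread('pics/b5.png');b=cv2.imread('pics/b5o.png');cv2.imwrite('pics/b5c.png',np.hstack([a,b])[:600,:900])
todo(.5521,-.1,.1017,193)"
```

```text
t 12.0667 units [-0.036  0.025 -0.455] rot [ 0.0017  0.0022 -0.0012] F [-3.4  -0.76  7.66] M [-0.071  0.917 -0.019] g 0.2268 J6 6.7
t 12.1167 units [-0.032  0.018 -0.429] rot [ 0.0011  0.0022 -0.0008] F [0.25 0.17 0.05] M [ 0.02   0.108 -0.007] g 0.2252 J6 6.7
```

View pics/b5c.png

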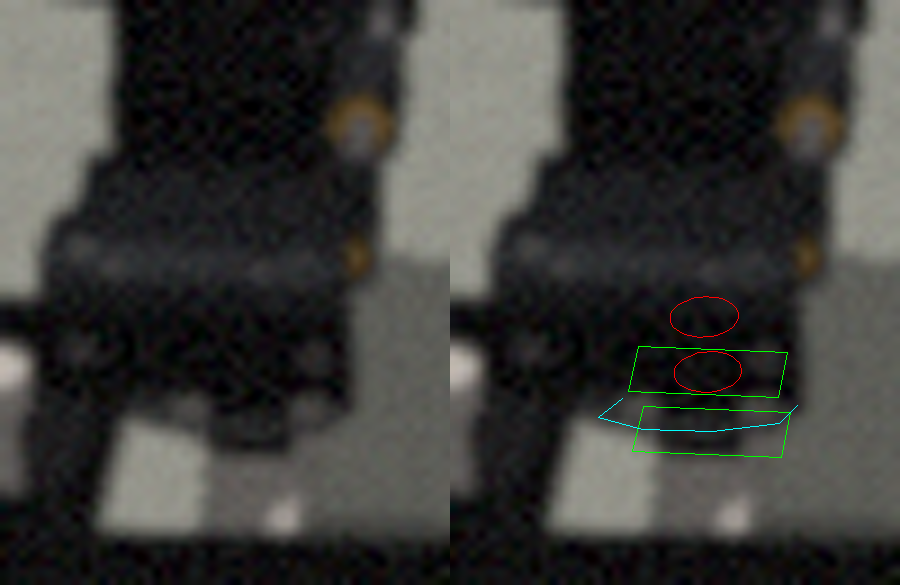

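Emit:
apply_moves:
  plan:
    - [[0,-0.03,0.02,-0.08,0.001,0.002,-0.001],[0,0,0,-0.08,0,0,0],[0,0,0,-0.08,0,0,0],[0,0,0,-0.06,0,0,0]]

```text
time_s: 12.45
tcp_pos: [0.5523, -0.0999, 0.1039]
ee_rot: [[0.224, -0.975, 0.001], [-0.975, -0.224, 0.0], [-0.0, -0.001, -1.0]]
wrist_force: [0.9, -0.9, -0.6]
gripper_width: 0.225
```

```bash
python3 -c "
from h import *
todo(.5521,-.1,.1017,193)"
```

```text
t 12.45 units [-0.007 -0.003 -0.088] rot [-0.0002  0.0006  0.0007] F [ 0.94 -0.92 -0.64] M [-0.254  0.088 -0.002] g 0.2247 J6 6.7
```

Emit:
apply_moves:
  plan:
    - [[0,0,0,-0.05,0,0,0],[0,0,0,-0.05,0,0,0],[0,0,0,-0.05,0,0,0]]

```text
time_s: 12.7
tcp_pos: [0.5522, -0.1, 0.1016]
ee_rot: [[0.226, -0.974, -0.001], [-0.974, -0.226, -0.001], [0.001, 0.001, -1.0]]
wrist_force: [-4.4, 1.7, 10.9]
gripper_width: 0.229
```

```bash
python3 -c "
from h import *
todo(.5521,-.1,.1017,193)"
```

```text
t 12.7 units [-0.003  0.001  0.003] rot [ 0.0011 -0.001  -0.0006] F [-4.35  1.67 10.88] M [0.54  1.397 0.007] g 0.2287 J6 6.7
```

Emit:
apply_moves:
  plan:
    - [[0,0,0,-0.06,0.001,-0.001,0],[0,0,0,-0.06,0,0,0]]

```text
time_s: 12.87
tcp_pos: [0.5522, -0.1, 0.1016]
ee_rot: [[0.227, -0.974, 0.0], [-0.974, -0.227, -0.001], [0.001, 0.0, -1.0]]
wrist_force: [-4.8, 1.4, 10.8]
gripper_width: 0.225
```

```bash
python3 -c "
from h import *
todo(.5521,-.1,.1017,193)
p=capture('scene'); s=sense(); t=s['tcp_pos']; overlay(p,pinmodel(t[0],t[1],np.radians(13),.09),(170,235,265,315),9,'b6o');save(p,'b6',(170,235,265,315),9)
a=cv2.imread('pics/b6.png');b=cv2.imread('pics/b6o.png');cv2.imwrite('pics/b6c.png',np.hstack([a,b])[:600,:900])
todo(.5521,-.1,.1017,193)"
```

```text
t 12.8667 units [-0.003  0.001  0.003] rot [ 0.0011  0.0001 -0.0019] F [-4.83  1.4  10.82] M [ 0.333  1.316 -0.006] g 0.2248 J6 6.7
t 12.9167 units [-0.003  0.001  0.002] rot [ 0.0011  0.0002 -0.0019] F [-2.83  1.08 10.4 ] M [ 0.368  1.34  -0.015] g 0.2309 J6 6.7
```

View pics/b6c.png

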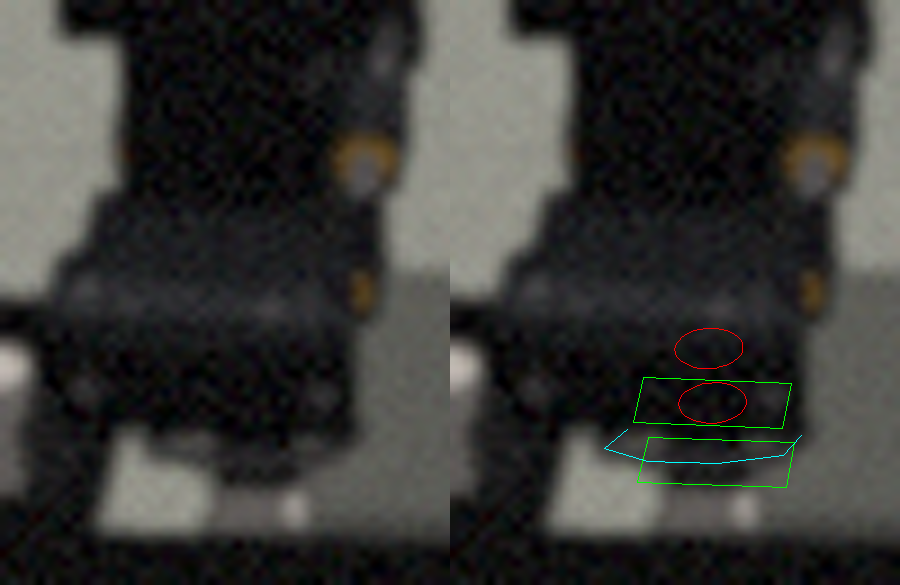

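The pin reached a firm stop at TCP z 0.1016 (predicted 0.1017) with about 12 N, so the head is seated. Next I relax, release and retreat upwards.

Emit:
apply_moves:
  plan:
    - [[0,0,0,0,0,0,0],[40,0,0,0,0,0,0],[40,0,0,0,0,0,0],[40,0,0,0,0,0,0],[40,0,0,0,0,0,0],[40,0,0,0,0,0,0]]

```text
time_s: 13.42
tcp_pos: [0.5516, -0.0996, 0.0999]
ee_rot: [[0.226, -0.974, -0.002], [-0.974, -0.226, -0.0], [-0.0, 0.002, -1.0]]
wrist_force: [0.4, 0.3, -0.5]
gripper_width: 0.396
```

```bash
python3 -c "
from h import *
todo(.5521,-.1,.18,193)"
```

```text
t 13.4167 units [ 0.021 -0.017  3.205] rot [ 0.0003 -0.0016 -0.0014] F [ 0.36  0.31 -0.49] M [ 0.068  0.147 -0.016] g 0.3963 J6 6.7
```

Emit:
apply_moves:
  plan:
    - [[40,0.02,-0.02,0.3,0,0,0],[40,0,0,0.5,0,0,0],[40,0,0,0.8,0,0,0],[40,0,0,0.9,0,0,0],[40,0,0,0.9,0,0,0],[40,-0.2,-0.6,0.2,0,0,0],[40,-0.4,-0.9,0,0,0,0],[40,-0.4,-1,0,0,0,0],[40,-0.4,-1,0,0,0,0],[40,-0.4,-1,0,0,0,0],[40,-0.4,-1,0,0,0,0],[40,-0.4,-1,0,0,0,0]]

```text
time_s: 14.42
tcp_pos: [0.4871, -0.2651, 0.2003]
ee_rot: [[0.237, -0.972, 0.005], [-0.972, -0.237, -0.003], [0.004, -0.004, -1.0]]
wrist_force: [-0.0, -0.0, -0.5]
gripper_width: 0.402
```

Emit:
apply_moves:
  plan:
    - [[24,-0.2,-1,0,0,0,0],[24,-0.2,-1,0,0,0,0],[24,-0.2,-0.8,0,0,0,0],[24,0,0,0,0,0,0]]

```text
time_s: 14.75
tcp_pos: [0.469, -0.3422, 0.203]
ee_rot: [[0.233, -0.973, 0.007], [-0.973, -0.233, -0.005], [0.006, -0.005, -1.0]]
wrist_force: [1.3, 0.2, -0.1]
gripper_width: 0.256
```

```bash
python3 -c "
from h import *
p=capture('top'); np.save('pics/top2.npy',p,allow_pickle=True); save(p,'c1',(150,300,280,480),4)
save(p,'c2',(180,260,330,430),8)
overlay(p,pinmodel(.5512,-.0999,np.radians(13),.09),(180,260,330,430),8,'c2o')
todo(.5521,-.1,.18,193)"
```

```text
t 14.8 units [ 3.311  9.642 -0.921] rot [ 0.0042  0.0067 -0.0085] F [-0.18  0.28 -0.09] M [ 0.018  0.128 -0.037] g 0.2512 J6 33.4
```

View pics/c1.png

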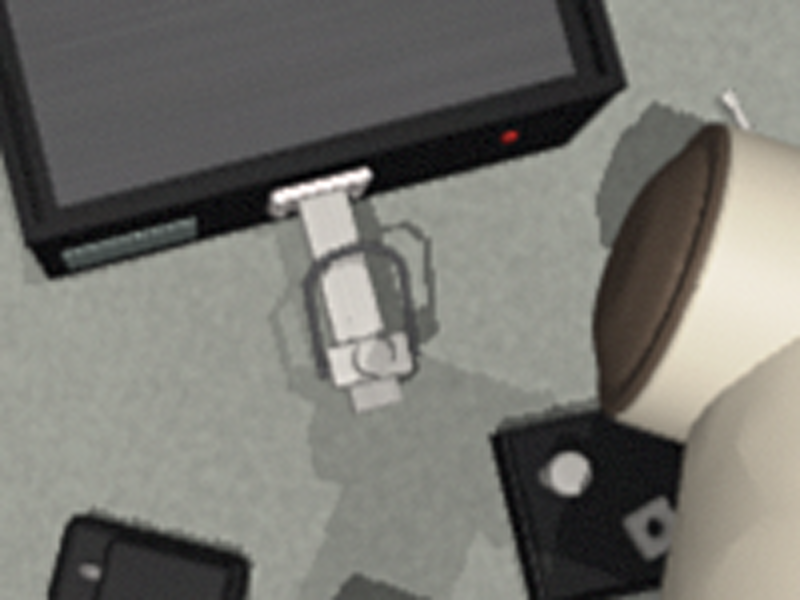

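View pics/c2o.png

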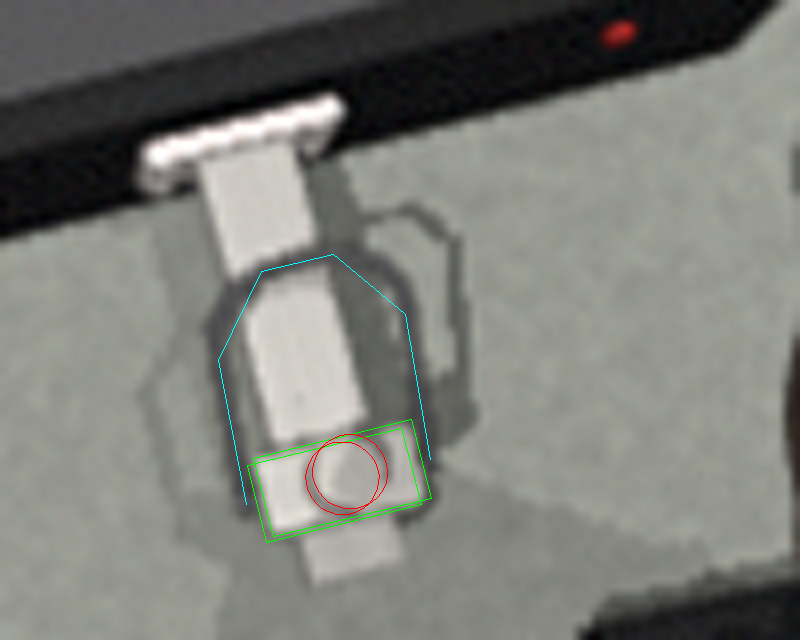

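```bash
python3 -c "
from h import *
np.set_printoptions(precision=4,suppress=True)
p=np.load('pics/top2.npy',allow_pickle=True).item()
g=lambda u,v:(330+(u+.5)/8-.5,180+(v+.5)/8-.5)
for n,u in (('knob',(352,478)),('head',(280,490)),('head',(405,455))): print(n,pw(p,*g(*u)))
print('knob ray',raypl(p,*g(352,475),.128))
for u in ((280,265),(300,258),(320,252)): print('bow',raypl(p,*g(*u),.13), pw(p,*g(*u)))
for d in recognise('bow',p): print(d['score'],w(p,d['at']),px(p,w(p,d['at'])))
c,s=np.cos(np.radians(13)),np.sin(np.radians(13))
print('pred bow',.5516+.052*c,-.0997+.052*s)
"
```

```text
knob [ 0.5496 -0.1005  0.1277]
head [ 0.5484 -0.0847  0.1096]
head [ 0.5564 -0.1152  0.1121]
knob ray [ 0.5503 -0.1005  0.128 ]
bow [ 0.6013 -0.084   0.13  ] [ 0.6009 -0.0838  0.1328]
bow [ 0.6029 -0.0889  0.13  ] [ 0.6026 -0.0887  0.1322]
bow [ 0.6043 -0.0938  0.13  ] [ 0.6038 -0.0934  0.1335]
0.65 [0.7002 0.3991 0.0428] [137.6091 176.9808]
0.63 [0.6264 0.2618 0.0346] [201.0709 210.2377]
0.45 [ 0.5832 -0.0873  0.123 ] [366.1244 222.4086]
pred bow 0.6022672433688322 -0.08800254517411901
```

Emit:
apply_moves:
  plan:
    - [[25,0.45,0.9,0,0.001,0.001,-0.001],[25,0.45,0.9,0,0.001,0.001,-0.001],[25,0.45,0.9,0,0.001,0.001,-0.001],[25,0.45,0.9,0,0.001,0.001,-0.001],[25,0.45,0.9,0,0,0.001,-0.001],[25,0.45,0.9,0,0,0.001,-0.001],[25,0.45,0.9,0,0,0.001,-0.001],[25,0.45,0.9,0,0,0,-0.001],[25,0.45,0.9,0,0,0,0],[25,0.4,0.6,0,0,0,0],[25,0,0,0,0,0,0],[25,0,0,0,0,0,0]]

```text
time_s: 15.85
tcp_pos: [0.5847, -0.0976, 0.2062]
ee_rot: [[0.24, -0.971, 0.002], [-0.971, -0.24, 0.003], [-0.002, -0.002, -1.0]]
wrist_force: [-0.2, -0.7, -0.3]
gripper_width: 0.25
```

```bash
python3 -c "
from h import *
todo(.6025,-.088,.131,193)"
```

```text
t 15.85 units [ 0.711  0.385 -3.006] rot [-0.0025  0.0019 -0.0156] F [-0.16 -0.72 -0.27] M [0.01  0.126 0.003] g 0.2499 J6 7.9
```

Emit:
apply_moves:
  plan:
    - [[25,0.36,0.2,-0.3,-0.002,0.002,-0.015],[25,0.34,0.19,-0.4,0,0,0],[25,0,0,-0.5,0,0,0],[25,0,0,-0.5,0,0,0],[25,0,0,-0.1,0,0,0],[25,0,0,0,0,0,0]]

```text
time_s: 16.35
tcp_pos: [0.6037, -0.0865, 0.1568]
ee_rot: [[0.223, -0.975, -0.001], [-0.975, -0.223, 0.001], [-0.001, 0.001, -1.0]]
wrist_force: [-0.2, -0.6, 1.4]
gripper_width: 0.251
```

```bash
python3 -c "
from h import *
todo(.6025,-.088,.131,193)"
```

```text
t 16.35 units [-0.048 -0.059 -1.031] rot [-0.0006 -0.0009  0.0021] F [-0.15 -0.64  1.38] M [-0.013  0.082  0.007] g 0.2515 J6 5.9
```

Emit:
apply_moves:
  plan:
    - [[25,-0.05,-0.06,-0.2,0,0,0],[25,0,0,-0.25,0,0,0],[25,0,0,-0.25,0,0,0],[25,0,0,-0.2,0,0,0],[25,0,0,0,0,0,0]]

```text
time_s: 16.77
tcp_pos: [0.6028, -0.0894, 0.1324]
ee_rot: [[0.221, -0.975, -0.0], [-0.975, -0.221, 0.0], [-0.0, 0.0, -1.0]]
wrist_force: [-0.7, 0.3, -0.0]
gripper_width: 0.251
```

```bash
python3 -c "
from h import *
todo(.6025,-.088,.131,193)"
```

```text
t 16.7667 units [-0.011  0.055 -0.056] rot [-0.0004 -0.0002  0.0044] F [-0.69  0.34 -0.04] M [0.034 0.184 0.015] g 0.2513 J6 6.0
```

Emit:
apply_moves:
  plan:
    - [[25,-0.01,0.05,-0.05,0,0,0.004],[12,0,0,0,0,0,0],[0,0,0,0,0,0,0],[0,0,0,0,0,0,0],[0,0,0,0,0,0,0]]

```text
time_s: 17.18
tcp_pos: [0.6029, -0.088, 0.1318]
ee_rot: [[0.225, -0.974, 0.001], [-0.974, -0.225, 0.0], [0.0, -0.001, -1.0]]
wrist_force: [-0.1, -0.0, 0.2]
gripper_width: 0.047
```

```bash
python3 -c "
from h import *
todo(.6025,-.088,.131,193)"
```

```text
t 17.1833 units [-0.017  0.001 -0.032] rot [-0.0003  0.0013 -0.0002] F [-0.1  -0.03  0.23] M [ 0.172  0.228 -0.036] g 0.0473 J6 6.1
```

Emit:
apply_moves:
  plan:
    - [[0,-0.13,-0.03,0.21,0,0,0],[0,-0.15,-0.035,0.195,0,0,0],[0,-0.17,-0.04,0.18,0,0,0],[0,-0.19,-0.045,0.16,0,0,0]]

```text
time_s: 17.52
tcp_pos: [0.587, -0.0912, 0.1503]
ee_rot: [[0.225, -0.974, 0.003], [-0.974, -0.225, 0.002], [-0.001, -0.004, -1.0]]
wrist_force: [1.3, -0.4, -4.1]
gripper_width: 0.049
```

```bash
cat >> h.py <<'E'
def arc():
    s=sense(); t=s["tcp_pos"]; d=t-np.array([.5516,-.0998,.1008]); y=np.radians(13); u=d[0]*np.cos(y)+d[1]*np.sin(y); v=-d[0]*np.sin(y)+d[1]*np.cos(y)
    print("u,v,z mm",(np.array([u,v,d[2]])*1e3).round(1),"r",round(np.hypot(u,d[2])*1e3,1),"th",np.degrees(np.arctan2(d[2],u)).round(1))
    todo(t[0],t[1],t[2],193)
E
python3 -c "
from h import *
arc()"
```

```text
u,v,z mm [36.5  0.4 49.5] r 61.5 th 53.6
t 17.5167 units [0. 0. 0.] rot [-0.0016  0.0033 -0.0002] F [ 1.3  -0.41 -4.13] M [ 0.072 -0.551 -0.005] g 0.0491 J6 6.3
```

Emit:
apply_moves:
  plan:
    - [[0,-0.22,-0.055,0.11,-0.001,0.003,0],[0,-0.22,-0.05,0.11,0,0,0],[0,-0.23,-0.053,0.09,0,0,0],[0,-0.23,-0.055,0.065,0,0,0]]

```text
time_s: 17.85
tcp_pos: [0.565, -0.0964, 0.1627]
ee_rot: [[0.225, -0.974, 0.009], [-0.974, -0.225, 0.002], [0.0, -0.009, -1.0]]
wrist_force: [2.3, 0.2, -3.5]
gripper_width: 0.041
```

```bash
python3 -c "
from h import *
arc()"
```

```text
u,v,z mm [13.8  0.3 61.9] r 63.4 th 77.4
t 17.85 units [0. 0. 0.] rot [-0.0018  0.0087 -0.0004] F [ 2.28  0.22 -3.54] M [ 0.298 -0.834 -0.011] g 0.0405 J6 6.6
```

Emit:
apply_moves:
  plan:
    - [[0,-0.25,-0.058,-0.03,-0.001,0.008,0],[0,-0.25,-0.058,-0.03,0,0,0],[0,-0.25,-0.058,-0.04,0,0,0],[0,-0.2,-0.045,-0.05,0,0,0]]

```text
time_s: 18.18
tcp_pos: [0.5441, -0.1019, 0.1646]
ee_rot: [[0.227, -0.974, 0.016], [-0.974, -0.227, 0.001], [0.003, -0.016, -1.0]]
wrist_force: [3.5, 2.1, 1.5]
gripper_width: 0.038
```

```bash
python3 -c "
from h import *
arc()
p=capture('scene'); save(p,'d1',(140,235,240,340),8)"
```

```text
u,v,z mm [-7.8 -0.3 63.8] r 64.3 th 96.9
t 18.1833 units [0. 0. 0.] rot [-0.0005  0.0162 -0.0024] F [3.54 2.14 1.49] M [ 0.702 -0.827 -0.028] g 0.0383 J6 6.9
```

View pics/d1.png

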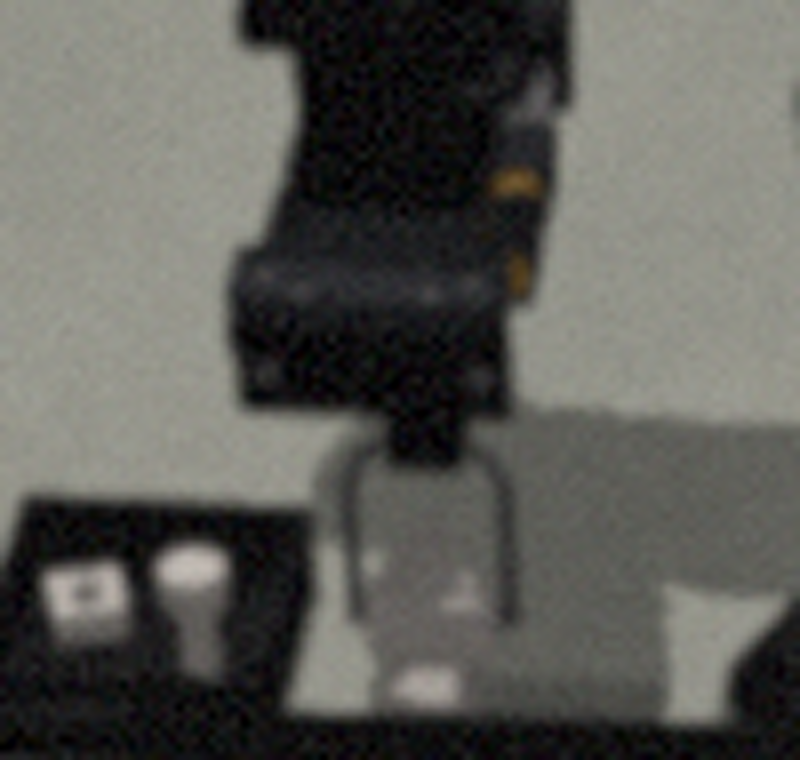

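The picture shows the ring upright and held at its bow, around (425,450) in the crop. The pin is still seated, so I carry on past centre.

Emit:
apply_moves:
  plan:
    - [[0,-0.22,-0.05,-0.07,0,0.016,-0.002],[0,-0.22,-0.05,-0.08,0,0,0],[0,-0.2,-0.045,-0.08,0,0,0]]

```text
time_s: 18.48
tcp_pos: [0.5248, -0.1062, 0.1585]
ee_rot: [[0.225, -0.974, -0.005], [-0.974, -0.225, 0.0], [-0.001, 0.005, -1.0]]
wrist_force: [2.3, 0.4, -0.0]
gripper_width: 0.042
```

```bash
python3 -c "
from h import *
arc()"
```

```text
u,v,z mm [-27.6  -0.2  57.7] r 63.9 th 115.5
t 18.4833 units [0. 0. 0.] rot [-0.     -0.0048 -0.0002] F [ 2.3   0.43 -0.04] M [ 0.252 -0.51  -0.005] g 0.0424 J6 7.1
```

Emit:
apply_moves:
  plan:
    - [[0,-0.2,-0.045,-0.13,0,-0.004,0],[0,-0.18,-0.04,-0.13,0,0,0],[0,0,0,0,0,0,0]]

```text
time_s: 18.73
tcp_pos: [0.5109, -0.1091, 0.1481]
ee_rot: [[0.224, -0.975, -0.007], [-0.975, -0.224, 0.0], [-0.002, 0.007, -1.0]]
wrist_force: [2.8, -0.5, -3.3]
gripper_width: 0.042
```

```bash
python3 -c "
from h import *
arc()"
```

```text
u,v,z mm [-41.8   0.1  47.3] r 63.1 th 131.5
t 18.7333 units [0. 0. 0.] rot [-0.0004 -0.0073  0.0014] F [ 2.82 -0.49 -3.29] M [ 0.163 -1.055 -0.039] g 0.0419 J6 7.3
```

Emit:
apply_moves:
  plan:
    - [[32,0,0,0,0,0,0],[32,0,0,0.1,0,0,0],[32,0,0,0.3,0,0,0],[32,0,0,0.6,0,0,0],[32,0,0,0.8,0,0,0],[32,0,0,0.8,0,0,0],[32,-0.3,-0.8,0.2,0,0,0],[32,-0.3,-1,0,0,0,0],[32,-0.3,-1,0,0,0,0],[32,-0.3,-1,0,0,0,0],[32,-0.2,-1,0,0,0,0],[32,-0.2,-1,0,0,0,0]]

```text
time_s: 19.73
tcp_pos: [0.4614, -0.2582, 0.2267]
ee_rot: [[0.233, -0.972, -0.027], [-0.972, -0.233, -0.006], [-0.001, 0.028, -1.0]]
wrist_force: [1.1, 0.6, -0.2]
gripper_width: 0.317
```

Emit:
apply_moves:
  plan:
    - [[32,0,-1,0,0,0,0],[32,0,-1,0,0,0,0],[32,0,-0.8,0,0,0,0],[32,0,0,0,0,0,0]]

```text
time_s: 20.07
tcp_pos: [0.4577, -0.3351, 0.2305]
ee_rot: [[0.229, -0.973, -0.03], [-0.973, -0.229, -0.007], [-0.0, 0.031, -1.0]]
wrist_force: [0.4, -0.0, 0.3]
gripper_width: 0.323
```

```bash
python3 -c "
from h import *
np.set_printoptions(precision=4,suppress=True)
p=capture('top'); np.save('pics/top3.npy',p,allow_pickle=True); save(p,'e1',(180,270,320,440),6)
q=capture('scene'); save(q,'e2',(140,235,230,330),6); save(q,'e3')
g=lambda u,v:(330+(u+.5)/8-.5,180+(v+.5)/8-.5)
print('knob',pw(p,*g(352,478)))
sense_=sense();print(sense_['tcp_pos'],sense_['time_s'])"
```

```text
knob [ 0.5494 -0.1003  0.1294]
[ 0.4577 -0.3329  0.2304] 20.1667
```

View pics/e1.png

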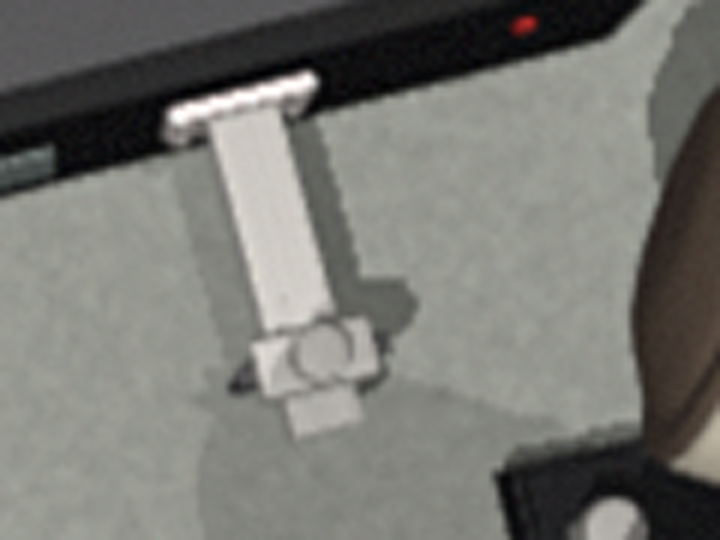

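View pics/e2.png

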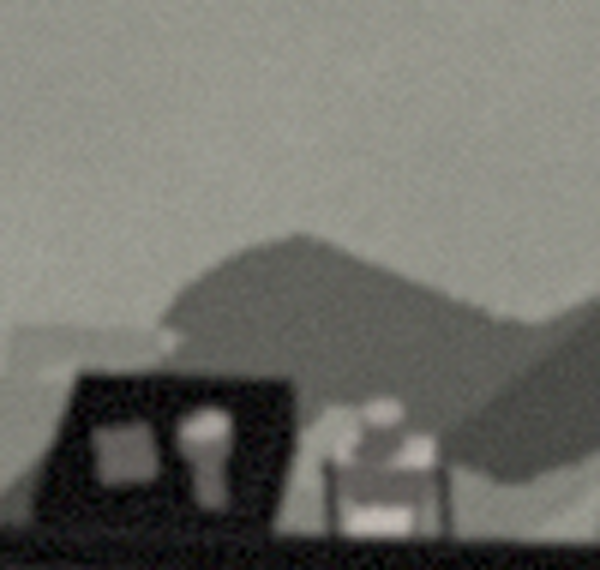

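View pics/e3.png

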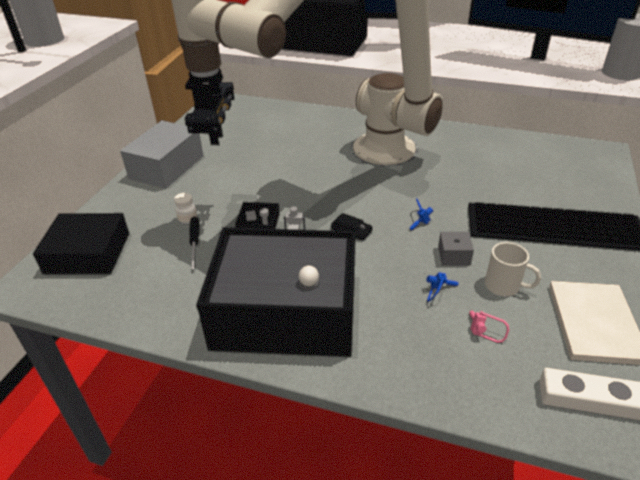

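```bash
python3 -c "
from h import *
np.set_printoptions(precision=4,suppress=True)
a=np.load('pics/top2.npy',allow_pickle=True).item();b=np.load('pics/top3.npy',allow_pickle=True).item();c=capture('top')
def reg(p,u0,v0,r):
    P=np.array([pw(p,x,y) for x in np.arange(u0-r,u0+r+.1) for y in np.arange(v0-r,v0+r+.1)]); return np.median(P,0),P[:,2].std(),len(P)
for n,u,v,r in (('knob',374,239,2),('headL',365,241,1),('rod end',374.5,248.5,1),('rod',367,225,2)):
    for p in(a,b,c): print(n,*reg(p,u,v,r))
h=np.array([.5516,-.0998,.09])
# leg stubs hang position
L=pinmodel(.5516,-.0998,np.radians(13),.09,ring=4.19-np.pi*0)
overlay(c,L,(195,270,340,420),9,'f1'); save(c,'f0',(195,270,340,420),9)
q=capture('scene'); overlay(q,L,(200,240,265,325),12,'f2')
print(sense()['time_s'])
"
```

```text
knob [ 0.5501 -0.1013  0.1285] 0.0014855267325133619 25
knob [ 0.5499 -0.1011  0.1291] 0.0016357318129440856 25
knob [ 0.55   -0.1013  0.128 ] 0.0018315320858289376 25
headL [ 0.5481 -0.0855  0.1101] 0.27191026394283146 9
headL [ 0.5479 -0.0856  0.1106] 0.0009988891214791418 9
headL [ 0.5479 -0.0857  0.1103] 0.0017922825146911275 9
rod end [ 0.5344 -0.1061  0.0898] 0.001546596505723859 9
rod end [ 0.5343 -0.1059  0.0905] 0.0004407881660328543 9
rod end [ 0.5343 -0.1059  0.0908] 0.0016214043011982717 9
rod [ 0.5819 -0.0919  0.0906] 0.0012962381517553647 25
rod [ 0.5821 -0.0918  0.0905] 0.0017773887099678284 25
rod [ 0.5819 -0.0917  0.0909] 0.001217102189407913 25
20.2667
```

View pics/f1.png

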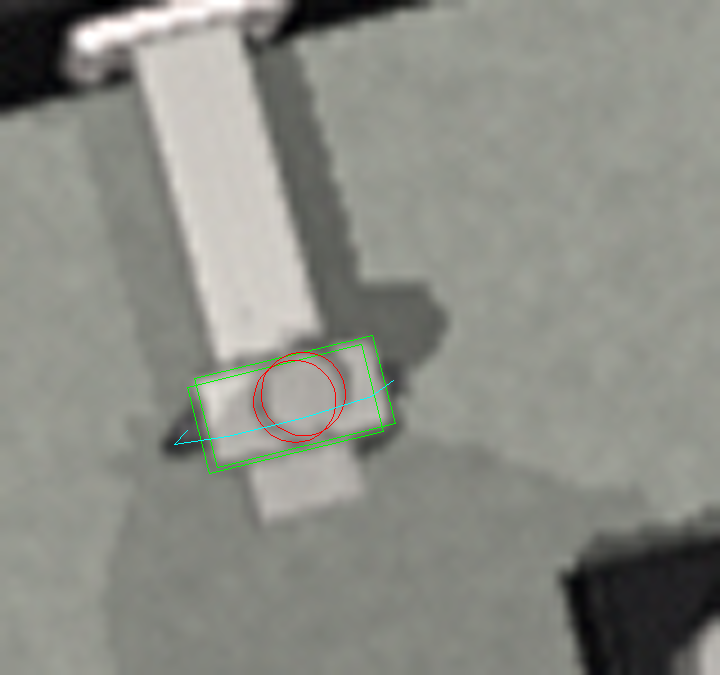

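View pics/f2.png

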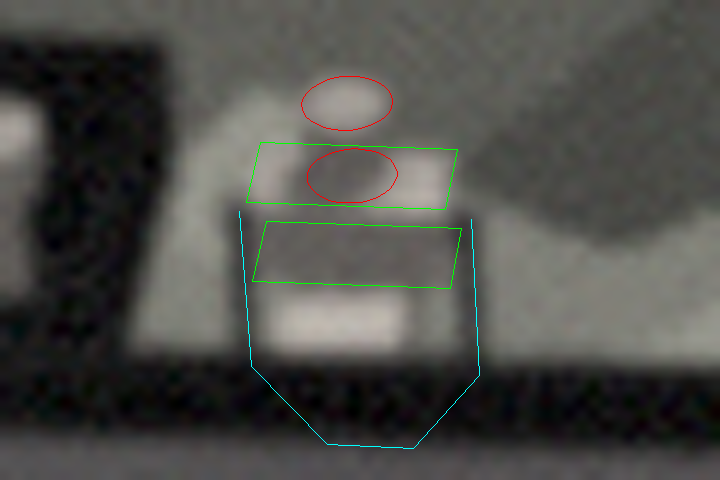

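In the top view the leg stubs at (180,440) and (395,380) match the shut-ring model. In the scene view both legs hang vertically along the model, and the knob is at z 0.128 to 0.129. The other things on the desk haven't moved, so I hand in.

```bash
python3 -c "
from h import *
print(finish_job()); print(sense()['time_s'])"
```

```text
the job is handed in; nothing more can be done
None
the job is handed in; nothing more can be done
```

The rig is locked: the linch pin is fully home in the rod and its ring has snapped shut underneath. I handed the job in at about 20 s of the 72 s allowed.

- **Pin:** I took the steel pin from the grey block by its head and turned it so the ring lay back towards the rig. It went into the hole at the first try. Pushing it past the sprung balls took about 12 N, more than the 8 N the description gave, until it came to a firm stop at the predicted height.
- **Ring:** I gripped its bow, carried it over centre to about 130° and let go. It snapped shut over the rod's free end.
- **Last checks:** Knob height was 128–129 mm, where 128 mm is home; one reading of 129.4 mm was noise, and a wider average gave 128.0 mm. The rod end had not moved. Both ring legs hang straight down and match the shut position in both cameras.
- **Not seen directly:** The bow itself is hidden under the rod and behind the case, so I judged it shut from the legs alone.
- **Rest of the desk:** The scene picture shows everything else, including the ball on the plate and the blue and pink look-alikes, still where it was. The arm finished well clear of everything.

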